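Clear the swarf off a drill fixture and fit the drill plate

TASK

Use the hand scraper to wipe all five curls of swarf off the drill fixture's seat into its swarf tray: press the blade's rubber lip lightly onto the seat behind the curls and draw it to the front edge, keeping the fingers off the sharp curls. Then put the scraper back in its rest and fit the drill plate over the fixture's two dowels, flat and fully home on the clean seat. Leave the other things on the bench where they stand.

Things in the scene. Friction and masses are not known exactly. Their poses are not given: they have to be found in the camera images.
- fixture_base: Drill fixture bolted to the bench: grey cast block with a bright flat seat on top, 104 mm (x) by 132 mm (y), no rim. Origin: on the bench under the seat's centre; +x to the fixture's rear (away from the robot, give or take its yaw), z up. The seat is at z = 40 mm, spans x -52..+52, y -66..+66. Two low bolt lugs at the rear reach x = +70.
- seat_center (a point): Centre of the fixture's seat, on its surface (40 mm above the bench), axes as the fixture. It is ground and easily scored: press the scraper on it with a few newtons, never 20 N.
- tray_floor (a point): Middle of the floor of the open sheet-metal swarf tray that hangs along the seat's front edge, as wide as the seat: inside 49 mm deep, fixture x -101..-52, y -63..+63; floor 37 mm below the seat, walls on three sides up to 12 mm below the seat. Nothing stands between seat and tray. Axes as the fixture.
- dowel_left (a point): Tip of the steel dowel at fixture x = +32, y = +46: 10 mm thick, 14 mm tall above the seat, tapering to 4 mm over its top 5.5 mm.
- dowel_right (a point): Tip of the like dowel at fixture x = +32, y = -46.
- drill_plate: Loose aluminium plate, 92 mm (x) by 116 mm (y) by 12 mm, 0.25 to 0.5 kg, lying flat on the bench; origin: centre of its underside. Two through holes of 12.5 mm at x = +32, y = -46 and +46 fit the dowels (1.25 mm play all round, one way round only). Low bushes at x = -30. A microscope column, 0.3 m tall, stands behind it to the right. Seated: origin on seat_center, axes along the fixture's.
- plate_handle (a point): Middle of the drill plate's handle: a black bar across the plate's centre on two posts, 16 mm thick (plate x), 68 mm long (plate y), 18 mm high, 39 mm above the plate's underside (bar from 30 to 48 mm; plate top at 12 mm). Axes as the plate.
- scraper: Hand scraper, about 0.3 kg, standing level in its rest: aluminium bar 130 mm (y) by 18 mm (x) by 16 mm (z 0 to 16), a wooden block grip on top, a rubber-lipped blade below whose two end cheeks (45 to 47 mm off centre, their feet 5 mm above the lip edge) reach forward 16 mm. Origin: centre of the bar's underside, z up, +x to its rear; drawn forward it moves towards -x.
- scraper_grip (a point): Point to take the scraper: in its wooden grip, 44 mm above the scraper's origin. The grip is 22 mm thick (x), 62 mm long (y), z 15 to 59 mm of the scraper. Axes as the scraper.
- scraper_jaw (a point): Underside of the fixed blade clamp, 12 mm below the scraper's origin. The blade with its black lip (88 mm wide, 4.5 mm thick, centred under the origin) comes out below, clamped at a setting not reported and new each time: lip edge 24 to 44 mm below the origin, to be found by touch. The lip is sprung: 1 N at first, 9 N fully in (3 mm), then hard.
- scraper_rest: Dark steel rest bolted to the bench, 70 mm (x) by 140 mm (y); origin: centre of its underside. The bar's ends lie on two ledges at z = 56 mm (y = -58, +58), blade hanging free between; the scraper's origin is then 56 mm above the rest's, axes alike. The notches leave 4 mm play fore and aft, 2 mm sideways; horns rise 6 mm over the ledges.
- chip_1: Loose curl of steel swarf, a ribbon 5 mm high bent to about 16 mm across, 11 g, lying on the seat at the start within x -40..0, y -28..+28 of the fixture. Origin: centre of the curl, at its underside.
- chip_2: Loose curl of steel swarf, a ribbon 5 mm high bent to about 14 mm across, 11 g, lying on the seat at the start within x -40..0, y -28..+28 of the fixture. Origin: centre of the curl, at its underside.
- chip_3: Loose curl of steel swarf, a ribbon 5 mm high bent to about 14 mm across, 11 g, lying on the seat at the start within x -40..0, y -28..+28 of the fixture. Origin: centre of the curl, at its underside.
- chip_4: Loose curl of steel swarf, a ribbon 5 mm high bent to about 12 mm across, 11 g, lying on the seat at the start within x -40..0, y -28..+28 of the fixture. Origin: centre of the curl, at its underside.
- chip_5: Loose curl of steel swarf, a ribbon 5 mm high bent to about 12 mm across, 11 g, lying on the seat at the start within x -40..0, y -28..+28 of the fixture. Origin: centre of the curl, at its underside.
- solder_reel: Bystander: Reel of solder, 57 mm across, 37 mm tall, loose on the bench; origin at the centre of its underside.
- flux_bottle: Bystander: Needle bottle, 36 mm across, 100 mm tall, loose on the bench; origin at the centre of its underside.
- tip_tinner: Bystander: Small round tin, 36 mm across, 18 mm tall, loose on the bench; origin at the centre of its underside.
Not all that is in view belongs to the job. What is shaped like the drill_plate but pink is not meant.

How it is judged:
By the outcome, as a careful person would: the job done as asked, in the order asked, and still so for the second after the job is handed in, with the robot touching nothing.
It also fails if it takes over 72 s, if anything falls off the work surface, if the arm or the gripper's body presses on something with over 40 N, if the wrist force passes 120 N, or if a joint passes its speed limit or range.

ROBOT

A 6-joint arm with a two-finger parallel gripper is mounted at the origin on a cart in front of the work surface, level with it; the furniture and walls round the work are solid. World frame = base frame: x ahead of the robot, y to its left, z up, the work surface at z = 0. Lengths are in m, angles in degrees, forces in N, time in s.
With the tool pointing down it reaches from about 0.4 to 0.825 m from the base axis. Payload 7 kg.
Tool frame: the origin (TCP) lies midway between the tips of the shut fingers; the grasp point (between the pads) lies 19 mm behind it (ctrl.hold_point_z is the distance from the TCP to the grasp point, in m); z points along the fingers, y is the line along which they close (so a half turn about z gives the same grasp; the last joint's range is limited). The gripper opens to 88 mm and grips with 3 to 60 N. Pads are 19 mm wide; open, the fingers measure 130 mm over their backs; the gripper's body (78 mm by 193 mm) begins 47 mm behind the grasp point.
Start: joints at [84.116, 20.546, 0.682, 0, -70.136, -16.507], TCP at [0.257, 0.624, 0.227] pointing down, gripper open.
Joint ranges: [-176.03, 176.03], [-82.01, 121.73], [-58.28, 71.71], [-173.87, 95.51], [-174.79, -0.11], [-173.66, 173.66]. Speed limits (degrees/s): [136.94, 136.94, 172.46, 180, 180, 180].

INTERFACE

Orientations are given as [roll, pitch, yaw] about the fixed x, y, z axes, in that order (R = Rz(yaw) Ry(pitch) Rx(roll)).
In Python, from plant import ctrl gives the robot as it stands.
- The arm moves only by the tool apply_moves, never from a script. Its argument "deltas" is a list of rows, each an object with "fingers": the finger opening in mm, from 0 to 87.6; "delta_pos": the shift along the tool's x, y, z in mm, a list of three; "angular": the turn, a rotation vector about the tool's x, y, z in degrees, a list of three. A call has 1 to 10 rows; each row is the pose to reach, as a shift and turn from the pose commanded when the call began, along the tool's axes at that moment; what a row does not reach only later rows make up. A row lasts 1/10 s, in which the tool goes at most 50 mm and 8.59 degrees, less where a joint would pass 70% of its speed; a pose out of reach is approached as far as the arm can. A call with a gripper value outside its range is refused whole. The fingers move at their own pace and stop on an object; the grip force is fixed at half the most. Time passes only in rows, so rows that repeat a pose let the fingers close. It gives the time, the measured TCP pose, the force, the opening and the grip force at its end, in the units of the state.
- ctrl.get_obs(): the state, without advancing time (a new reading comes with each control period).
- ctrl.snapshot(name): name is "scene" or "top"; returns the picture (400x640x3 uint8, red, green, blue); there is no depth.
- ctrl.camera_params(name): a dict with "fx", "fy", "cx", "cy" (pixels), "dist_coeffs" ([k1, k2, p1, p2, k3] as OpenCV has them; the pictures are not rectified), "cam_to_world" (4x4, takes a point from camera to world coordinates). Camera axes: x right, y up, looking along -z (the intrinsics and any distortion apply to the point x, -y, -z); pixel columns grow to the right and rows downward; lengths in m; the calibration is good to about 2 mm. A picture is of the moment at which its call begins. camera_params takes no time and is no camera call.
- ctrl.close_job(): hands the job in; it is judged then, once.
The state is a dict: "clock": time; "joint_pos": joint angles; "qvel": joint speeds; "tau": joint torques, N m; "tool_pos": TCP position; "orientation": TCP orientation; "force": force on the tool from outside, world axes, zero at the start; "moment": the same for the moment, N m; "opening": finger opening in m; "gripper_force": force on a finger pad.
Only numpy, scipy, OpenCV 4.12 (cv2) and the standard library are available. Lean on these libraries where they do the work, as an engineer would, in place of code of your own. Each camera call takes 0.05 s, during which the arm holds its last target. There are 200 camera calls.

## Working session

There is one attempt and no reset: what is moved stays moved. The work goes in short steps, Python scripts to look and compute and a tool call to move; the robot and the scene stay as the last step left them, time stands still between calls to the robot, and variables do not carry over. Pictures are saved under pics/ and viewed, at most 10 in all, crops included, and the job is handed in when it is done.

Besides the shell and the picture viewer there is one more tool, called in YAML: its name, and indented under it one key for each argument. apply_moves: Moves the arm, as the interface text tells. Its arguments: {"type":"object","properties":{"deltas":{"type":"array"}},"required":["deltas"]}

```bash
ls; mkdir -p pics; python3 - <<'E'
from plant import ctrl
import cv2,numpy as np
for n in("scene","top"):
    cv2.imwrite(f"pics/{n}0.png",ctrl.snapshot(n)[:,:,::-1])
    p=ctrl.camera_params(n);print(n,{k:np.round(v,4).tolist() for k,v in p.items()})
print(ctrl.get_obs(),ctrl.hold_point_z)
E
```

```text
pics
scene {'fx': 419.1468, 'fy': 419.1468, 'cx': 330.2749, 'cy': 193.3039, 'dist_coeffs': [-0.0703, 0.0, 0.0, 0.0, 0.0], 'cam_to_world': [[0.9012, 0.2287, -0.3682, -0.0502], [-0.4334, 0.4854, -0.7593, -1.0773], [0.0051, 0.8438, 0.5366, 0.9546], [0.0, 0.0, 0.0, 1.0]]}
top {'fx': 404.9744, 'fy': 404.9744, 'cx': 319.968, 'cy': 192.9801, 'dist_coeffs': [-0.1, 0.0, 0.0, 0.0, 0.0], 'cam_to_world': [[0.0156, 0.9888, -0.1487, 0.3702], [-0.9998, 0.0168, 0.0068, 0.1266], [0.0092, 0.1486, 0.9889, 1.3554], [0.0, 0.0, 0.0, 1.0]]}
{'clock': 0.1, 'joint_pos': array([ 8.41148929e+01,  2.05876510e+01,  6.39445406e-01, -1.63312495e-02,
       -7.01351377e+01, -1.65065508e+01]), 'qvel': array([-0.06018319, -0.10859499,  0.12519544,  0.07247833,  0.00937852,
        0.01057538]), 'tau': array([-1.50551237e-03, -5.84165347e+01,  2.93751669e+01,  7.01561987e+00,
        1.01766887e-02, -3.95535449e-05]), 'tool_pos': array([0.25700345, 0.62369828, 0.22572039]), 'orientation': array([ 1.79915729e+02, -8.96139390e-03, -2.23972119e+01]), 'force': array([-0.0052219 , -0.28633484, -0.94739269]), 'moment': array([-0.02223231, -0.00321824, -0.00453996]), 'gripper_force': 0.0, 'opening': 0.08750270394414997} 0.0188
```

View pics/scene0.png

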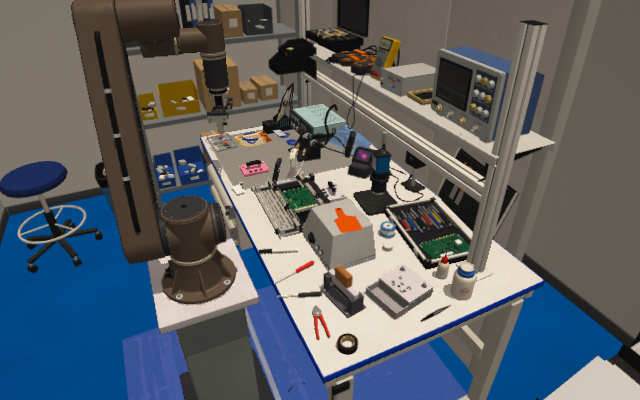

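View pics/top0.png

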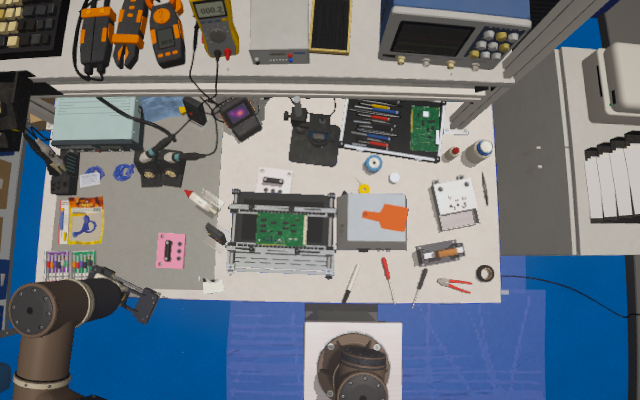

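Top: fixture ~(457,205) with tray below it. Scraper in its rest ~(440,253). The plate candidates are the pale plate with a black bar at (274,181) and the pink one at (171,250). I choose the pale one; pink is the decoy. A close crop will check this.

```bash
python3 - <<'E'
import cv2,numpy as np
t=cv2.imread("pics/top0.png");s=cv2.imread("pics/scene0.png")
def c(im,x,y,w,h,k):
    return cv2.resize(im[y:y+h,x:x+w],None,fx=k,fy=k,interpolation=cv2.INTER_CUBIC)
a=c(t,410,170,80,100,5)   # 400x500
b=c(t,245,155,66,50,6)    #396x300
d=c(s,318,255,120,62,3.33)
m=np.zeros((600,800,3),np.uint8)
m[:500,:400]=a;m[:300,402:798]=b
m[305:305+d.shape[0],400:400+d.shape[1]]=d[:, :400]
e=c(s,310,165,80,22,5);
cv2.imwrite("pics/m1.png",m)
E
```

```text
(no output)
```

View pics/m1.png

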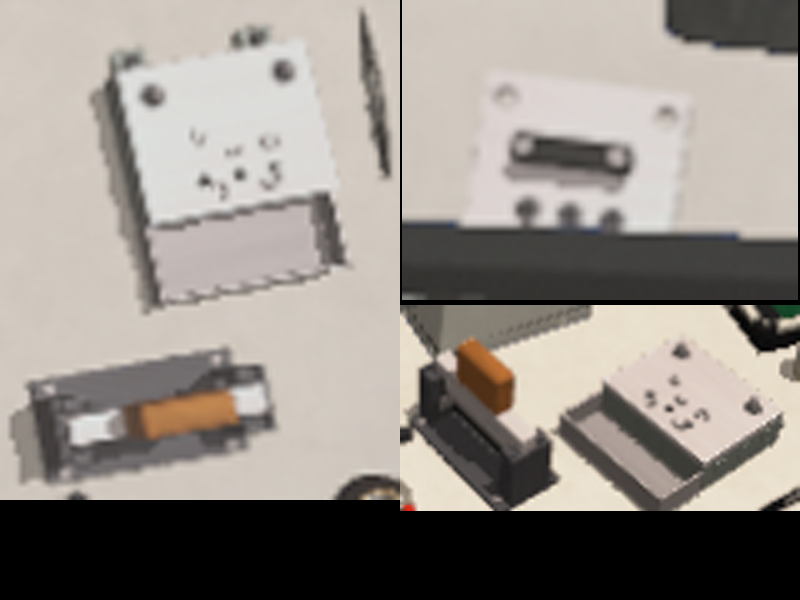

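```bash
cat >h.py <<'E'
from plant import ctrl
import cv2,numpy as np
from scipy.optimize import least_squares
P={n:ctrl.camera_params(n) for n in("scene","top")}
def proj(n,X):
    p=P[n];T=np.linalg.inv(p["cam_to_world"]);X=np.atleast_2d(X).astype(float)
    c=X@T[:3,:3].T+T[:3,3];c=c*[1,-1,-1]
    K=np.array([[p["fx"],0,p["cx"]],[0,p["fy"],p["cy"]],[0,0,1]])
    return cv2.projectPoints(c,np.zeros(3),np.zeros(3),K,np.array(p["dist_coeffs"]))[0][:,0]
def ray(n,uv):
    p=P[n];K=np.array([[p["fx"],0,p["cx"]],[0,p["fy"],p["cy"]],[0,0,1]])
    q=cv2.undistortPoints(np.array([[uv]],float),K,np.array(p["dist_coeffs"]))[0,0]
    M=np.array(p["cam_to_world"]);return M[:3,3],M[:3,:3]@[q[0],-q[1],-1]
def onz(n,uv,z):
    o,d=ray(n,uv);return o+d*(z-o[2])/d[2]
def uncrop(U,x0,y0,k): return (np.array(U,float)+.5)/k-.5+[x0,y0]
def pose(q,M):
    x,y,z,a=q;c,s=np.cos(a),np.sin(a);M=np.array(M,float)
    return M@np.array([[c,s,0],[-s,c,0],[0,0,1]])+[x,y,z]
def fit(obs,q0,fixz=None):
    # obs: list (cam, model point m, pixel)
    def r(q):
        q=np.array(q)
        if fixz is not None:q=np.r_[q[:2],fixz,q[2]]
        return np.concatenate([proj(n,pose(q,[m]))[0]-uv for n,m,uv in obs])
    q0=list(q0) if fixz is None else [q0[0],q0[1],q0[3]]
    s=least_squares(r,q0,x_scale=.01,loss="soft_l1")
    return s.x,r(s.x).reshape(-1,2)
E
python3 - <<'E'
from h import *
t=lambda U:uncrop(U,410,170,5); s=lambda U:uncrop((U[0]-400,U[1]-305),318,255,3.33)
print("seatc",onz("top",t((228,130)),.04),"rest",onz("top",t((155,415)),.056))
b=lambda U:uncrop((U[0]-402,U[1]),245,155,6)
pc=onz("top",b((572,155)),.048);print("plate",pc,proj("scene",pc),"pink",onz("top",(171,250),.04))
f=[("top",(-.052,.066,0),t((152,226))),("top",(-.052,-.066,0),t((337,190))),("top",(.052,.066,0),t((117,74))),("top",(.052,-.066,0),t((305,43))),
("top",(.032,.046,.012),t((152,94))),("top",(.032,-.046,.012),t((284,70))),
("scene",(-.052,.066,0),s((605,382))),("scene",(-.052,-.066,0),s((708,466))),("scene",(.052,-.066,0),s((779,419))),
("scene",(.032,.046,.01),s((683,348))),("scene",(.032,-.046,.01),s((755,403)))]
q,r=fit(f,(.6,-.2,.04,.2));print(q,np.rad2deg(q[3]));print(r.round(1).tolist())
E
python3 - <<'E'
import sys;sys.path.insert(0,'.')
import os;os.chdir('.')
import cv2,numpy as np
t=cv2.imread("pics/top0.png");s=cv2.imread("pics/scene0.png")
def c(im,x,y,w,h,k): return cv2.resize(im[y:y+h,x:x+w],None,fx=k,fy=k,interpolation=cv2.INTER_CUBIC)
m=np.zeros((600,800,3),np.uint8)
m[:300,:400]=c(t,411,235,50,37.5.__int__(),8)[:300,:400].copy() if False else cv2.copyMakeBorder(c(t,411,235,50,37,8),0,4,0,0,0)
m[:296,402:794]=c(s,318,260,49,37,8)
m[300:600,:400]=c(s,280,150,80,60,5)
m[300:600,400:800]=c(t,255,160,50,50,8)[:300,:400]
cv2.imwrite("pics/m2.png",m)
E
```

```text
seatc [ 0.56686051 -0.33279567  0.04      ] rest [ 0.37818857 -0.27358023  0.056     ]
plate [0.60588425 0.27266057 0.048     ] [[330.65258862 183.67032506]] pink [0.3720239  0.59976195 0.04      ]
[ 0.56767714 -0.33503621  0.03295089  0.19732236] 11.305738366784375
[[-0.3, -0.3], [0.3, -0.3], [-0.1, -0.3], [-0.4, -1.0], [1.0, -0.2], [0.8, -0.2], [-1.1, 0.2], [-1.6, 0.3], [1.1, -1.1], [-0.6, 0.4], [-0.7, 0.4]]
```

View pics/m2.png

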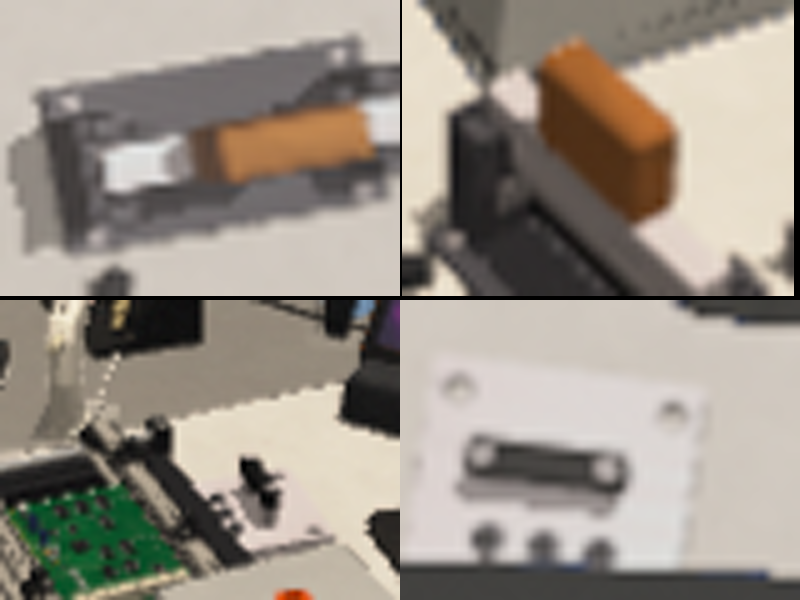

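```bash
python3 - <<'E'
from h import *
def tri(u,v):
    o1,d1=ray("top",u);o2,d2=ray("scene",v)
    A=np.c_[d1,-d2];t=np.linalg.lstsq(A,o2-o1,rcond=None)[0];p,q=o1+d1*t[0],o2+d2*t[1];return ((p+q)/2).round(4),np.linalg.norm(p-q).round(4)
T=lambda U:uncrop((U[0]-400,U[1]-300),255,160,8)
S=lambda U:uncrop((U[0],U[1]-300),280,150,5)
print("handle ends",tri(T((482,455)),S((252,465))),tri(T((606,468)),S((270,490))))
hL=onz("top",T((482,455)),.048);hR=onz("top",T((606,468)),.048);print(hL,hR,"mid",(hL+hR)/2,"yaw",np.rad2deg(np.arctan2(-(hL-hR)[0],(hL-hR)[1])))
for U in((459,386),(674,412)):print("hole",onz("top",T(U),.012))
for U in((487,540),(543,546),(600,551)):print("bush",onz("top",T(U),.018))
print("rail corner",tri((336.5,193),(330,214)), tri((336.5,193),(326,205)))
print("column base",onz("top",(314,143),.0),"base edge front",onz("top",(290,162),.01),onz("top",(339,166),.01))
# scraper
a=lambda U:uncrop(U,411,235,8); b=lambda U:uncrop((U[0]-402,U[1]),318,260,8)
print("grip top corners", [tri(a(u),b(v)) for u,v in(((222,181),(540,72)),((222,127),(580,40)),((366,108),(674,128)),((375,153),(632,150)))])
for z in (.115,):
  print([onz("top",a(u),z).round(4).tolist() for u in((222,181),(222,127),(366,108),(375,153))])
E
```

```text
handle ends (array([0.6143, 0.3005, 0.0356]), np.float64(0.0036)) (array([0.6074, 0.2488, 0.0415]), np.float64(0.001))
[0.6103789  0.29948936 0.048     ] [0.60580183 0.24835167 0.048     ] mid [0.60809036 0.27392051 0.048     ] yaw -5.114618775840656
hole [0.64651921 0.31511204 0.012     ]
hole [0.63679746 0.22370286 0.012     ]
bush [0.57979949 0.30004351 0.018     ]
bush [0.57765672 0.27649697 0.018     ]
bush [0.57594633 0.25257981 0.018     ]
rail corner (array([0.5395, 0.0735, 0.047 ]), np.float64(0.0593)) (array([0.529 , 0.0768, 0.09  ]), np.float64(0.0676))
column base [0.74821477 0.14064468 0.        ] base edge front [0.67731672 0.22092945 0.01      ] [0.66631743 0.05417609 0.01      ]
grip top corners [(array([ 0.3649, -0.252 ,  0.1035]), np.float64(0.0026)), (array([ 0.3842, -0.2497,  0.1102]), np.float64(0.0005)), (array([ 0.3925, -0.3067,  0.1113]), np.float64(0.0009)), (array([ 0.3746, -0.3098,  0.1107]), np.float64(0.0004))]
[[0.3638, -0.248, 0.115], [0.3844, -0.2484, 0.115], [0.392, -0.3053, 0.115], [0.3748, -0.3084, 0.115]]
```

```bash
python3 - <<'E'
from h import *
t=lambda U:uncrop(U,410,170,5); s=lambda U:uncrop((U[0]-400,U[1]-305),318,255,3.33)
f=[("top",(-.052,.066,0),t((152,226))),("top",(-.052,-.066,0),t((337,190))),("top",(.052,.066,0),t((117,74))),("top",(.052,-.066,0),t((305,43))),
("top",(.032,.046,.012),t((152,94))),("top",(.032,-.046,.012),t((284,70))),
("scene",(-.052,.066,0),s((605,382))),("scene",(-.052,-.066,0),s((708,466))),("scene",(.052,-.066,0),s((779,419))),
("scene",(.032,.046,.01),s((683,348))),("scene",(.032,-.046,.01),s((755,403)))]
for o in (f[:6],f[4:6],f[6:],f):
    q,r=fit(o,(.57,-.33,.04,.2),.04);print(q.round(4),np.rad2deg(q[2]).round(2),r.round(1).tolist())
# rail plane
T=lambda U:uncrop((U[0]-400,U[1]-300),255,160,8);S=lambda U:uncrop((U[0],U[1]-300),280,150,5)
o,d1=ray("top",T((410,567)));_,d2=ray("top",T((690,577)));n=np.cross(d1,d2)
for U in((205,485),(235,535),(255,570)):
    o2,d=ray("scene",S(U));print("rail",(o2+d*(n@(o-o2))/(n@d)).round(3))
# sub-pixel dark centroids of the dowels and views
img=cv2.imread("pics/top0.png",0).astype(float)
for U in((152,94),(284,70)):
    c=t(U).round().astype(int);w=img[c[1]-3:c[1]+4,c[0]-3:c[0]+4];print(w.astype(int).tolist(),c)
E
```

```text
[ 0.5653 -0.3319  0.1953] 11.19 [[-0.6, 0.1], [0.2, 0.2], [-0.4, -0.1], [-0.5, -0.7], [0.7, 0.2], [0.7, 0.1]]
[ 0.5657 -0.3293  0.1944] 11.14 [[-0.0, 0.0], [0.0, -0.0]]
[ 0.5653 -0.341   0.2001] 11.47 [[-0.6, 0.0], [-0.7, 0.3], [2.0, -1.3], [0.1, 0.2], [0.2, 0.2]]
[ 0.5659 -0.3356  0.1991] 11.41 [[0.6, 0.0], [1.3, -0.1], [0.7, -0.1], [0.5, -0.9], [1.8, 0.1], [1.8, -0.1], [-1.4, -1.1], [-1.6, -1.0], [1.0, -2.5], [-0.7, -0.9], [-0.7, -1.0]]
rail [0.564 0.282 0.04 ]
rail [0.565 0.226 0.022]
rail [0.567 0.191 0.008]
[[220, 219, 220, 220, 220, 219, 219], [220, 210, 199, 196, 205, 216, 219], [214, 184, 137, 129, 167, 196, 214], [203, 148, 96, 105, 144, 159, 206], [195, 126, 82, 95, 127, 141, 204], [208, 171, 111, 82, 101, 161, 209], [220, 210, 182, 164, 180, 203, 216]] [440 188]
[[219, 214, 204, 202, 204, 215, 220], [216, 193, 142, 129, 152, 193, 215], [211, 169, 94, 98, 135, 163, 205], [209, 163, 78, 90, 111, 142, 203], [212, 180, 116, 94, 100, 150, 205], [218, 209, 179, 156, 170, 197, 214], [218, 218, 212, 205, 214, 218, 219]] [466 184]
```

```bash
cat >mv.py <<'E'
# usage: mv.go(waypoints [(x,y,z,yaw)...] m,deg ; step mm) prints tool-axis rows from the commanded pose; saves new commanded pose
import json,numpy as np,os
from scipy.spatial.transform import Rotation as R
F="cmd.json"
def cur(): return json.load(open(F)) if os.path.exists(F) else [.257,.624,.227,-22.397]
def go(wps,step=45,fingers=87,save=True,ang=8):
    c=np.array(cur());a=np.deg2rad(c[3]);out=[];p=c.copy()
    B=np.array([[np.cos(a),np.sin(a),0],[np.sin(a),-np.cos(a),0],[0,0,-1]])
    for w in wps:
        w=np.array(w,float);n=max(1,int(np.ceil(max(np.linalg.norm((w-p)[:3])*1e3/step,abs(w[3]-p[3])/ang))))
        for i in range(1,n+1):
            q=p+(w-p)*i/n;d=(B.T@(q-c)[:3]*1e3).round(1);out.append((d.tolist(),round(c[3]-q[3],1)))
        p=w
    for d,t in out: print(d,"turn z",t)
    if save: json.dump(list(map(float,p)),open(F,"w"))
E
python3 - <<'E'
import mv
mv.go([(.33,.48,.30,-46),(.42,.30,.30,-70),(.455,.22,.30,-80)])
E
```

```text
[30.6, 26.3, -18.2] turn z 5.9
[61.2, 52.7, -36.5] turn z 11.8
[91.8, 79.0, -54.7] turn z 17.7
[122.4, 105.3, -73.0] turn z 23.6
[152.7, 131.7, -73.0] turn z 28.4
[183.1, 158.2, -73.0] turn z 33.2
[213.4, 184.6, -73.0] turn z 38.0
[243.8, 211.0, -73.0] turn z 42.8
[274.2, 237.5, -73.0] turn z 47.6
[305.6, 267.8, -73.0] turn z 52.6
[337.0, 298.1, -73.0] turn z 57.6
```

apply_moves:
  deltas:
    - {"fingers":87,"delta_pos":[31,26,-18],"angular":[0,0,6]}
    - {"fingers":87,"delta_pos":[61,53,-36],"angular":[0,0,12]}
    - {"fingers":87,"delta_pos":[92,79,-55],"angular":[0,0,18]}
    - {"fingers":87,"delta_pos":[122,105,-73],"angular":[0,0,24]}
    - {"fingers":87,"delta_pos":[153,132,-73],"angular":[0,0,29]}
    - {"fingers":87,"delta_pos":[183,158,-73],"angular":[0,0,34]}
    - {"fingers":87,"delta_pos":[213,185,-73],"angular":[0,0,39]}
    - {"fingers":87,"delta_pos":[244,211,-73],"angular":[0,0,44]}
    - {"fingers":87,"delta_pos":[274,238,-73],"angular":[0,0,50]}
    - {"fingers":87,"delta_pos":[306,268,-73],"angular":[0,0,57.6]}

```text
clock: 1.1
tool_pos: [0.4382, 0.2582, 0.2994]
orientation: [180.0, -0.0, -80.2]
force: [0.7, 0.9, -0.6]
opening: 0.0868
gripper_force: 0.0
```

```bash
python3 - <<'E'
import mv,json
import numpy as np
c=[.257,.624,.227,-22.397];a=np.deg2rad(c[3])
B=np.array([[np.cos(a),np.sin(a),0],[np.sin(a),-np.cos(a),0],[0,0,-1]])
p=np.array(c[:3])+B@np.array([.306,.268,-.073]);print(p)
json.dump([*p,-80.0],open("cmd.json","w"))
mv.go([(.47,.06,.30,-80),(.44,-.12,.25,-80),(.379,-.2775,.18,-80)],step=49)
E
```

```text
[0.4378033  0.25962359 0.3       ]
[40.4, 0.6, 0.0] turn z 0.0
[80.9, 1.2, 0.0] turn z 0.0
[121.3, 1.8, 0.0] turn z 0.0
[161.7, 2.4, 0.0] turn z 0.0
[202.2, 3.0, 0.0] turn z 0.0
[245.2, 18.2, 12.5] turn z 0.0
[288.2, 33.4, 25.0] turn z 0.0
[331.2, 48.6, 37.5] turn z 0.0
[374.2, 63.8, 50.0] turn z 0.0
[410.4, 85.6, 67.5] turn z 0.0
[446.5, 107.5, 85.0] turn z 0.0
[482.6, 129.3, 102.5] turn z 0.0
[518.8, 151.2, 120.0] turn z 0.0
```

apply_moves:
  deltas:
    - {"fingers":87,"delta_pos":[40,1,0],"angular":[0,0,0]}
    - {"fingers":87,"delta_pos":[81,1,0],"angular":[0,0,0]}
    - {"fingers":87,"delta_pos":[121,2,0],"angular":[0,0,0]}
    - {"fingers":87,"delta_pos":[162,2,0],"angular":[0,0,0]}
    - {"fingers":87,"delta_pos":[202,3,0],"angular":[0,0,0]}
    - {"fingers":87,"delta_pos":[245,18,12],"angular":[0,0,0]}
    - {"fingers":87,"delta_pos":[288,33,25],"angular":[0,0,0]}
    - {"fingers":87,"delta_pos":[331,49,37],"angular":[0,0,0]}
    - {"fingers":87,"delta_pos":[374,64,50],"angular":[0,0,0]}
    - {"fingers":87,"delta_pos":[410,86,68],"angular":[0,0,0]}

```text
clock: 2.1
tool_pos: [0.4245, -0.1609, 0.2315]
orientation: [-179.9, -0.0, -80.0]
force: [0.2, -0.8, -0.3]
opening: 0.0871
gripper_force: 0.0
```

```bash
python3 - <<'E'
import mv,json
import numpy as np
c=[.4378033,.25962359,.3,-80];a=np.deg2rad(c[3])
B=np.array([[np.cos(a),np.sin(a),0],[np.sin(a),-np.cos(a),0],[0,0,-1]])
p=np.array(c[:3])+B@np.array([.410,.086,.068])
json.dump([*p,-80.0],open("cmd.json","w"));print(p)
mv.go([(.379,-.2775,.15,-80),(.379,-.2775,.15,-80)],step=49)
from plant import ctrl;print(ctrl.get_obs()['tool_pos'],ctrl.get_obs()['joint_pos'])
E
```

```text
[ 0.42430559 -0.15908133  0.232     ]
[27.2, 16.3, 20.5] turn z 0.0
[54.4, 32.6, 41.0] turn z 0.0
[81.6, 48.9, 61.5] turn z 0.0
[108.8, 65.2, 82.0] turn z 0.0
[108.8, 65.2, 82.0] turn z 0.0
[ 0.42449461 -0.16090548  0.23146072] [ 4.25258684e+00 -1.10413843e+00 -2.54149914e+01  2.33392960e-02
 -6.56187876e+01  5.74754883e+00]
```

apply_moves:
  deltas:
    - {"fingers":87,"delta_pos":[27,16,20],"angular":[0,0,0]}
    - {"fingers":70,"delta_pos":[54,33,41],"angular":[0,0,0]}
    - {"fingers":60,"delta_pos":[82,49,62],"angular":[0,0,0]}
    - {"fingers":60,"delta_pos":[109,65,82],"angular":[0,0,0]}
    - {"fingers":60,"delta_pos":[109,65,95],"angular":[0,0,0]}
    - {"fingers":60,"delta_pos":[109,65,95],"angular":[0,0,0]}
    - {"fingers":60,"delta_pos":[109,65,95],"angular":[0,0,0]}

```text
clock: 2.8
tool_pos: [0.3795, -0.2776, 0.1367]
orientation: [180.0, 0.0, -80.0]
force: [0.5, -0.8, 0.7]
opening: 0.0603
gripper_force: 0.0
```

```bash
python3 - <<'E'
import json,mv
json.dump([.379,-.2775,.137,-80.],open("cmd.json","w"))
from h import *
s=ctrl.snapshot("scene")[:,:,::-1];t=ctrl.snapshot("top")[:,:,::-1]
print(ctrl.get_obs()['tool_pos'])
m=np.zeros((400,800,3),np.uint8)
m[:,:400]=cv2.resize(s[230:310,310:390],(400,400),interpolation=cv2.INTER_CUBIC)
m[:,400:]=cv2.resize(t[200:280,400:480],(400,400),interpolation=cv2.INTER_CUBIC)
cv2.imwrite("pics/m3.png",m)
E
```

```text
[ 0.38026465 -0.27739168  0.13745001]
```

View pics/m3.png

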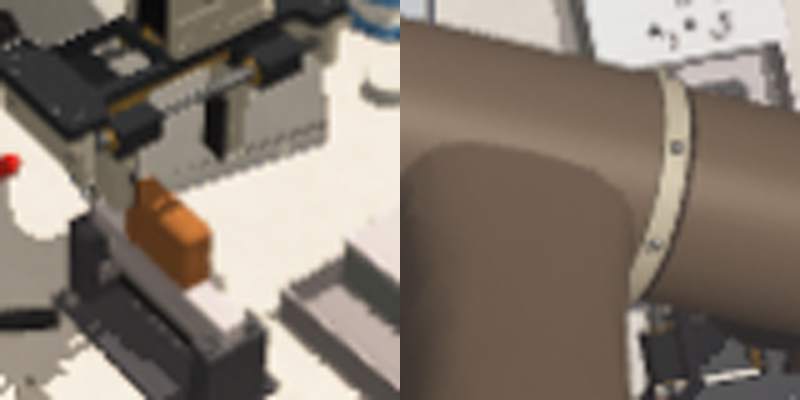

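apply_moves:
  deltas:
    - {"fingers":60,"delta_pos":[0,0,20],"angular":[0,0,0]}
    - {"fingers":60,"delta_pos":[0,0,40],"angular":[0,0,0]}
    - {"fingers":60,"delta_pos":[0,0,56],"angular":[0,0,0]}
    - {"fingers":60,"delta_pos":[0,0,56],"angular":[0,0,0]}
    - {"fingers":15,"delta_pos":[0,0,56],"angular":[0,0,0]}
    - {"fingers":15,"delta_pos":[0,0,56],"angular":[0,0,0]}
    - {"fingers":15,"delta_pos":[0,0,56],"angular":[0,0,0]}
    - {"fingers":15,"delta_pos":[0,0,56],"angular":[0,0,0]}

```text
clock: 3.7
tool_pos: [0.38, -0.2777, 0.0813]
orientation: [-179.9, -0.0, -80.0]
force: [-0.3, 0.0, -1.3]
opening: 0.0336
gripper_force: 0.0
```

apply_moves:
  deltas:
    - {"fingers":15,"delta_pos":[0,0,0],"angular":[0,0,0]}
    - {"fingers":15,"delta_pos":[0,0,0],"angular":[0,0,0]}
    - {"fingers":15,"delta_pos":[0,0,0],"angular":[0,0,0]}
    - {"fingers":15,"delta_pos":[0,0,0],"angular":[0,0,0]}

```text
clock: 4.1
tool_pos: [0.3794, -0.2777, 0.0808]
orientation: [180.0, -0.0, -80.0]
force: [-2.4, 1.3, 5.5]
opening: 0.0218
gripper_force: 30.0
```

```bash
python3 - <<'E'
import json,mv
json.dump([.379,-.2775,.081,-80.],open("cmd.json","w"))
mv.go([(.379,-.2775,.16,-80)],step=40)
import numpy as np
a=np.deg2rad(11.2);x=.017
mv.go([(.5658+x*np.cos(a),-.3318+x*np.sin(a),.16,-78.8)],step=40);print(mv.cur())
E
```

```text
[0.0, 0.0, -39.5] turn z 0.0
[0.0, 0.0, -79.0] turn z 0.0
[14.3, -31.9, 0.0] turn z -0.2
[28.5, -63.8, 0.0] turn z -0.4
[42.8, -95.8, 0.0] turn z -0.6
[57.0, -127.7, 0.0] turn z -0.8
[71.3, -159.6, 0.0] turn z -1.0
[85.6, -191.5, 0.0] turn z -1.2
[0.5824762376409363, -0.3284980160292605, 0.16, -78.8]
```

apply_moves:
  deltas:
    - {"fingers":15,"delta_pos":[0,0,-15],"angular":[0,0,0]}
    - {"fingers":15,"delta_pos":[0,0,-45],"angular":[0,0,0]}
    - {"fingers":15,"delta_pos":[0,0,-79],"angular":[0,0,0]}
    - {"fingers":15,"delta_pos":[0,0,-79],"angular":[0,0,0]}
    - {"fingers":15,"delta_pos":[0,0,-79],"angular":[0,0,0]}

```text
clock: 4.6
tool_pos: [0.3794, -0.2774, 0.1594]
orientation: [-179.9, 0.0, -80.0]
force: [0.2, 0.4, -4.5]
opening: 0.0219
gripper_force: 30.0
```

apply_moves:
  deltas:
    - {"fingers":15,"delta_pos":[14,-32,0],"angular":[0,0,0]}
    - {"fingers":15,"delta_pos":[29,-64,0],"angular":[0,0,0]}
    - {"fingers":15,"delta_pos":[43,-96,0],"angular":[0,0,-1]}
    - {"fingers":15,"delta_pos":[57,-128,0],"angular":[0,0,-1.2]}
    - {"fingers":15,"delta_pos":[71,-160,0],"angular":[0,0,-1.2]}
    - {"fingers":15,"delta_pos":[85.6,-191.5,0],"angular":[0,0,-1.2]}
    - {"fingers":15,"delta_pos":[85.6,-191.5,15],"angular":[0,0,-1.2]}
    - {"fingers":15,"delta_pos":[85.6,-191.5,30],"angular":[0,0,-1.2]}
    - {"fingers":15,"delta_pos":[85.6,-191.5,40],"angular":[0,0,-1.2]}
    - {"fingers":15,"delta_pos":[85.6,-191.5,40],"angular":[0,0,-1.2]}

```text
clock: 5.6
tool_pos: [0.5805, -0.3279, 0.1166]
orientation: [179.7, 0.2, -78.8]
force: [0.5, 0.4, -3.3]
opening: 0.0217
gripper_force: 30.0
```

```bash
python3 - <<'E'
import json
from h import *
json.dump([.5825,-.3285,.120,-78.8],open("cmd.json","w"))
s=ctrl.snapshot("scene")[:,:,::-1];t=ctrl.snapshot("top")[:,:,::-1]
o=ctrl.get_obs();print(o['tool_pos'],o['force'])
m=np.zeros((480,800,3),np.uint8)
m[:,:480]=cv2.resize(s[240:320,360:440],(480,480),interpolation=cv2.INTER_CUBIC)
m[:320,480:]=cv2.resize(t[160:240,410:490],(320,320),interpolation=cv2.INTER_CUBIC)
cv2.imwrite("pics/m4.png",m)
E
```

```text
[ 0.58231064 -0.3286056   0.11954621] [ 1.09596055  0.16545974 -2.88543247]
```

View pics/m4.png

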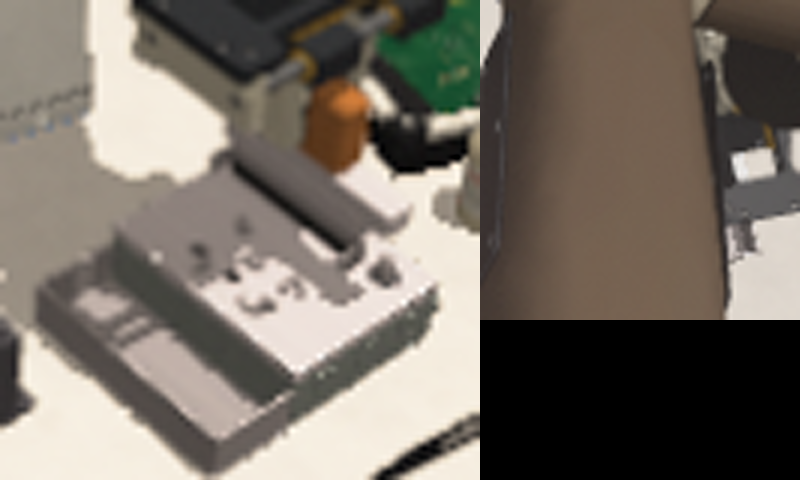

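```bash
python3 - <<'E'
from h import *
q=(.5823,-.3286,.0945,np.deg2rad(11.2))
pr=lambda m:((proj("scene",pose(q,[m]))[0]-[360,240]+.5)*6-.5).round(0)
for m in((-.009,-.065,0),(-.009,.065,0),(-.009,-.065,.016),(-.009,.065,.016)):print(m,pr(m))
for e in(24,30,36,44):print(e,pr((-.002,-.044,-e/1e3)),pr((-.002,.044,-e/1e3)),"cheek",pr((-.016,-.046,-e/1e3+.005)))
E
```

```text
(-0.009, -0.065, 0) [386. 234.]
(-0.009, 0.065, 0) [199.  93.]
(-0.009, -0.065, 0.016) [390. 210.]
(-0.009, 0.065, 0.016) [202.  69.]
24 [358. 239.] [233. 144.] cheek [342. 246.]
30 [356. 248.] [232. 153.] cheek [341. 255.]
36 [355. 257.] [231. 161.] cheek [340. 264.]
44 [353. 268.] [230. 173.] cheek [338. 276.]
```

```bash
python3 - <<'E'
from h import *
s=ctrl.snapshot("scene")[:,:,::-1]
k=10;x0,y0=370,230
m=cv2.resize(s[y0:y0+60,x0:x0+80],(800,600),interpolation=cv2.INTER_CUBIC)
q=(.5823,-.3286,.0945,np.deg2rad(11.2))
def L(ms,c):
    p=((proj("scene",pose(q,ms))-[x0,y0]+.5)*k-.5).round().astype(int);cv2.polylines(m,[p.reshape(-1,1,2)],True,c,1)
for z in(0,.016):L([(-.009,-.065,z),(-.009,.065,z),(.009,.065,z),(.009,-.065,z)],(0,0,255))
L([(-.011,-.031,.059),(-.011,.031,.059),(.011,.031,.059),(.011,-.031,.059)],(0,255,0))
for e in(.024,.034,.044):L([(-.002,-.044,-e),(-.002,.044,-e)],(255,0,0))
L([(-.096,-.039,.091),(-.096,.039,.091),(.096,.039,.091),(.096,-.039,.091)],(0,255,255))
cv2.imwrite("pics/m5.png",m)
E
```

```text
(no output)
```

View pics/m5.png

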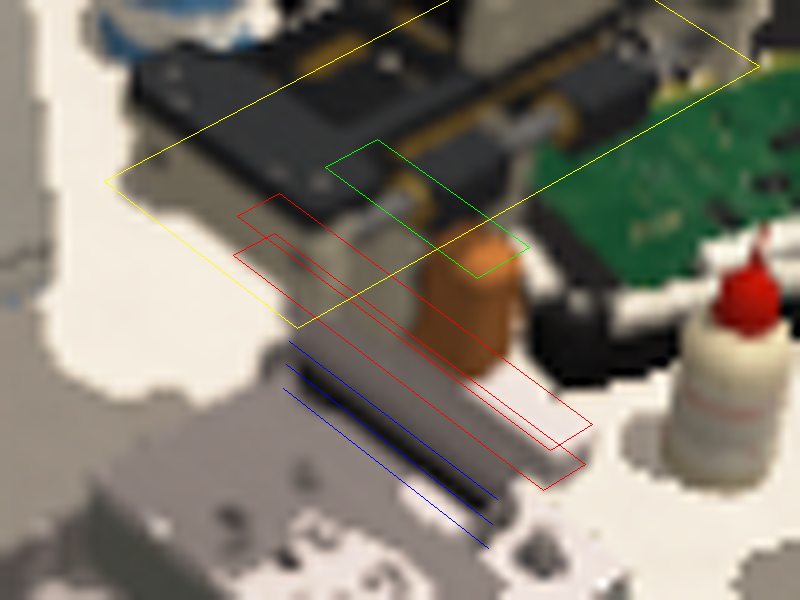

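apply_moves:
  deltas:
    - {"fingers":15,"delta_pos":[0,0,8],"angular":[0,0,0]}
    - {"fingers":15,"delta_pos":[0,0,14],"angular":[0,0,0]}
    - {"fingers":15,"delta_pos":[0,0,14],"angular":[0,0,0]}
    - {"fingers":15,"delta_pos":[0,0,14],"angular":[0,0,0]}

```text
clock: 6.15
tool_pos: [0.5828, -0.3286, 0.1054]
orientation: [180.0, 0.0, -78.8]
force: [0.4, -0.1, -3.3]
opening: 0.0219
gripper_force: 30.0
```

apply_moves:
  deltas:
    - {"fingers":15,"delta_pos":[0,0,2.5],"angular":[0,0,0]}
    - {"fingers":15,"delta_pos":[0,0,2.5],"angular":[0,0,0]}

```text
clock: 6.35
tool_pos: [0.5829, -0.3286, 0.1028]
orientation: [180.0, 0.0, -78.8]
force: [-0.2, 0.0, -3.6]
opening: 0.0214
gripper_force: 30.0
```

apply_moves:
  deltas:
    - {"fingers":15,"delta_pos":[0,0,2],"angular":[0,0,0]}
    - {"fingers":15,"delta_pos":[0,0,2],"angular":[0,0,0]}

```text
clock: 6.55
tool_pos: [0.5832, -0.3287, 0.1014]
orientation: [-180.0, -0.0, -78.8]
force: [0.5, 1.7, 0.5]
opening: 0.0217
gripper_force: 30.0
```

apply_moves:
  deltas:
    - {"fingers":15,"delta_pos":[0,0,1],"angular":[0,0,0]}
    - {"fingers":15,"delta_pos":[0,0,1],"angular":[0,0,0]}

```text
clock: 6.75
tool_pos: [0.5831, -0.3287, 0.1006]
orientation: [-180.0, -0.0, -78.8]
force: [-1.3, 0.0, 3.0]
opening: 0.0218
gripper_force: 30.0
```

apply_moves:
  deltas:
    - {"fingers":15,"delta_pos":[0,2,-0.5],"angular":[0,0,0]}
    - {"fingers":15,"delta_pos":[0,5,-0.5],"angular":[0,0,0]}
    - {"fingers":15,"delta_pos":[0,9,-0.5],"angular":[0,0,0]}
    - {"fingers":15,"delta_pos":[0,13,-0.5],"angular":[0,0,0]}
    - {"fingers":15,"delta_pos":[0,17,-0.5],"angular":[0,0,0]}
    - {"fingers":15,"delta_pos":[0,20,-0.5],"angular":[0,0,0]}

```text
clock: 7.35
tool_pos: [0.5632, -0.3328, 0.1008]
orientation: [-180.0, -0.0, -78.8]
force: [3.5, 0.5, 1.6]
opening: 0.0217
gripper_force: 30.0
```

Pressing about 5 N with 3 N of drag. Continue.

apply_moves:
  deltas:
    - {"fingers":15,"delta_pos":[0,4,0],"angular":[0,0,0]}
    - {"fingers":15,"delta_pos":[0,8,0],"angular":[0,0,0]}
    - {"fingers":15,"delta_pos":[0,12,0],"angular":[0,0,0]}
    - {"fingers":15,"delta_pos":[0,16,0],"angular":[0,0,0]}
    - {"fingers":15,"delta_pos":[0,20,0],"angular":[0,0,0]}
    - {"fingers":15,"delta_pos":[0,24,0],"angular":[0,0,0]}
    - {"fingers":15,"delta_pos":[0,28,0],"angular":[0,0,0]}
    - {"fingers":15,"delta_pos":[0,32,0],"angular":[0,0,0]}
    - {"fingers":15,"delta_pos":[0,36,0],"angular":[0,0,0]}

```text
clock: 8.25
tool_pos: [0.5277, -0.3396, 0.1006]
orientation: [-180.0, -0.0, -78.8]
force: [3.3, 0.3, 1.2]
opening: 0.0218
gripper_force: 30.0
```

apply_moves:
  deltas:
    - {"fingers":15,"delta_pos":[0,4,0],"angular":[0,0,0]}
    - {"fingers":15,"delta_pos":[0,8,0],"angular":[0,0,0]}
    - {"fingers":15,"delta_pos":[0,12,0],"angular":[0,0,0]}
    - {"fingers":15,"delta_pos":[0,16,0],"angular":[0,0,0]}
    - {"fingers":15,"delta_pos":[0,20,0],"angular":[0,0,0]}
    - {"fingers":15,"delta_pos":[0,23,0],"angular":[0,0,0]}
    - {"fingers":15,"delta_pos":[0,25,0],"angular":[0,0,0]}
    - {"fingers":15,"delta_pos":[0,25,0],"angular":[0,0,0]}

```text
clock: 9.05
tool_pos: [0.5025, -0.3443, 0.1]
orientation: [179.9, 0.0, -78.8]
force: [0.8, -0.6, -3.8]
opening: 0.0219
gripper_force: 30.0
```

```bash
python3 - <<'E'
import json,mv
json.dump([.5030,-.3442,.101,-78.8],open("cmd.json","w"))
mv.go([(.5030,-.3442,.16,-78.8),(.379,-.2775,.16,-80)],step=40)
E
```

```text
[0.0, 0.0, -29.5] turn z 0.0
[0.0, 0.0, -59.0] turn z 0.0
[-22.4, 27.2, -59.0] turn z 0.3
[-44.8, 54.3, -59.0] turn z 0.6
[-67.1, 81.5, -59.0] turn z 0.9
[-89.5, 108.7, -59.0] turn z 1.2
```

apply_moves:
  deltas:
    - {"fingers":15,"delta_pos":[0,0,-25],"angular":[0,0,0]}
    - {"fingers":15,"delta_pos":[0,0,-59],"angular":[0,0,0]}
    - {"fingers":15,"delta_pos":[-22,27,-59],"angular":[0,0,0.5]}
    - {"fingers":15,"delta_pos":[-45,54,-59],"angular":[0,0,1]}
    - {"fingers":15,"delta_pos":[-67,82,-59],"angular":[0,0,1.2]}
    - {"fingers":15,"delta_pos":[-89.5,108.7,-59],"angular":[0,0,1.2]}
    - {"fingers":15,"delta_pos":[-89.5,108.7,-59],"angular":[0,0,1.2]}
    - {"fingers":15,"delta_pos":[-89.5,108.7,-59],"angular":[0,0,1.2]}

```text
clock: 9.85
tool_pos: [0.3792, -0.2775, 0.1602]
orientation: [-179.9, -0.0, -80.0]
force: [1.3, -0.3, -3.5]
opening: 0.0221
gripper_force: 30.0
```

```bash
python3 - <<'E'
from h import *
s=ctrl.snapshot("scene")[:,:,::-1];t=ctrl.snapshot("top")[:,:,::-1]
o=ctrl.get_obs();print(o['tool_pos'],o['force'])
m=np.zeros((480,800,3),np.uint8)
m[:,:480]=cv2.resize(s[250:320,358:428],(480,480),interpolation=cv2.INTER_CUBIC)
m[:320,480:]=cv2.resize(t[160:240,410:490],(320,320),interpolation=cv2.INTER_CUBIC)
cv2.imwrite("pics/m6.png",m)
E
```

```text
[ 0.38021411 -0.27797273  0.15990805] [-0.60850479  0.29943764 -4.27396433]
```

View pics/m6.png

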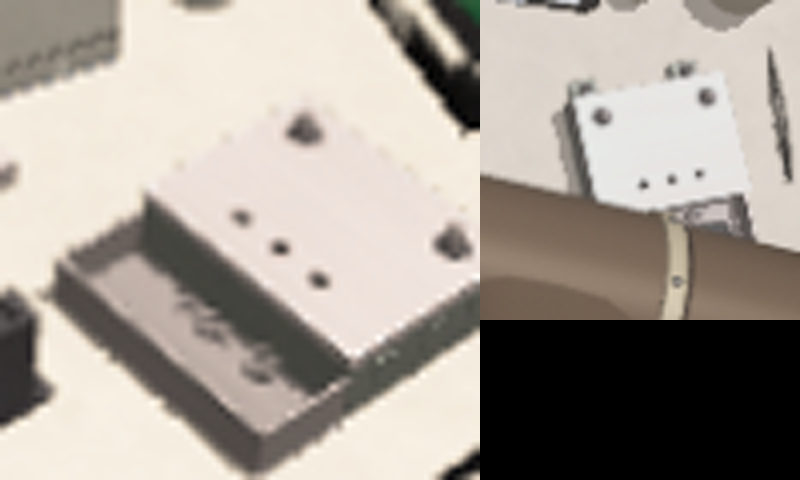

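The seat is clean. The three dots in a row at (242,217), (280,247) and (318,279) are its holes under the bushes, and the curls lie in the tray. Now I return the scraper.

apply_moves:
  deltas:
    - {"fingers":15,"delta_pos":[0,0,35],"angular":[0,0,0]}
    - {"fingers":15,"delta_pos":[0,0,65],"angular":[0,0,0]}
    - {"fingers":15,"delta_pos":[0,0,72],"angular":[0,0,0]}
    - {"fingers":15,"delta_pos":[0,0,76],"angular":[0,0,0]}
    - {"fingers":15,"delta_pos":[0,0,78.5],"angular":[0,0,0]}
    - {"fingers":15,"delta_pos":[0,0,78.5],"angular":[0,0,0]}

```text
clock: 10.55
tool_pos: [0.3803, -0.278, 0.0818]
orientation: [-179.9, -0.0, -80.0]
force: [-0.3, 0.3, -3.1]
opening: 0.0218
gripper_force: 30.0
```

apply_moves:
  deltas:
    - {"fingers":15,"delta_pos":[0,0,0.7],"angular":[0,0,0]}
    - {"fingers":15,"delta_pos":[0,0,0.7],"angular":[0,0,0]}

```text
clock: 10.75
tool_pos: [0.3799, -0.2779, 0.0811]
orientation: [-179.9, -0.0, -80.0]
force: [0.0, 0.1, -4.9]
opening: 0.0219
gripper_force: 30.0
```

apply_moves:
  deltas:
    - {"fingers":30,"delta_pos":[0,0,0],"angular":[0,0,0]}
    - {"fingers":50,"delta_pos":[0,0,0],"angular":[0,0,0]}
    - {"fingers":50,"delta_pos":[0,0,0],"angular":[0,0,0]}
    - {"fingers":50,"delta_pos":[0,0,0],"angular":[0,0,0]}
    - {"fingers":50,"delta_pos":[0,0,0],"angular":[0,0,0]}

```text
clock: 11.25
tool_pos: [0.3796, -0.2777, 0.0805]
orientation: [-180.0, -0.0, -80.0]
force: [-0.4, -0.5, -0.1]
opening: 0.0491
gripper_force: 0.0
```

```bash
python3 - <<'E'
import json,mv
json.dump([.379,-.2775,.0808,-80],open("cmd.json","w"))
mv.go([(.379,-.2775,.16,-80),(.46,-.06,.30,-84)],step=46);print()
mv.go([(.50,.10,.30,-90),(.6085,.2735,.20,-95.7)],step=46)
E
```

```text
[0.0, 0.0, -39.6] turn z 0.0
[0.0, 0.0, -79.2] turn z 0.0
[-33.4, -19.6, -102.5] turn z 0.7
[-66.7, -39.2, -125.9] turn z 1.3
[-100.1, -58.8, -149.2] turn z 2.0
[-133.4, -78.4, -172.5] turn z 2.7
[-166.8, -97.9, -195.9] turn z 3.3
[-200.1, -117.5, -219.2] turn z 4.0

[-38.7, -14.1, 0.0] turn z 1.5
[-77.5, -28.3, 0.0] turn z 3.0
[-116.2, -42.4, 0.0] turn z 4.5
[-154.9, -56.5, 0.0] turn z 6.0
[-187.2, -81.7, 20.0] turn z 7.1
[-219.4, -106.9, 40.0] turn z 8.3
[-251.7, -132.1, 60.0] turn z 9.4
[-283.9, -157.3, 80.0] turn z 10.6
[-316.2, -182.5, 100.0] turn z 11.7
```

apply_moves:
  deltas:
    - {"fingers":50,"delta_pos":[0,0,-40],"angular":[0,0,0]}
    - {"fingers":50,"delta_pos":[0,0,-79.2],"angular":[0,0,0]}
    - {"fingers":50,"delta_pos":[-33,-20,-102],"angular":[0,0,0.7]}
    - {"fingers":50,"delta_pos":[-67,-39,-126],"angular":[0,0,1.3]}
    - {"fingers":50,"delta_pos":[-100,-59,-149],"angular":[0,0,2]}
    - {"fingers":50,"delta_pos":[-133,-78,-172],"angular":[0,0,2.7]}
    - {"fingers":50,"delta_pos":[-167,-98,-196],"angular":[0,0,3.3]}
    - {"fingers":50,"delta_pos":[-200.1,-117.5,-219.2],"angular":[0,0,4]}
    - {"fingers":50,"delta_pos":[-200.1,-117.5,-219.2],"angular":[0,0,4]}

```text
clock: 12.15
tool_pos: [0.4631, -0.0571, 0.3027]
orientation: [-179.7, 0.0, -83.8]
force: [-0.2, 0.3, -0.2]
opening: 0.0501
gripper_force: 0.0
```

apply_moves:
  deltas:
    - {"fingers":50,"delta_pos":[-39,-14,0],"angular":[0,0,1.5]}
    - {"fingers":50,"delta_pos":[-77,-28,0],"angular":[0,0,3]}
    - {"fingers":50,"delta_pos":[-116,-42,0],"angular":[0,0,4.5]}
    - {"fingers":50,"delta_pos":[-155,-57,0],"angular":[0,0,6]}
    - {"fingers":50,"delta_pos":[-187,-82,20],"angular":[0,0,7.1]}
    - {"fingers":50,"delta_pos":[-219,-107,40],"angular":[0,0,8.3]}
    - {"fingers":45,"delta_pos":[-252,-132,60],"angular":[0,0,9.4]}
    - {"fingers":40,"delta_pos":[-284,-157,80],"angular":[0,0,10.6]}
    - {"fingers":40,"delta_pos":[-316.2,-182.5,100],"angular":[0,0,11.7]}
    - {"fingers":40,"delta_pos":[-316.2,-182.5,100],"angular":[0,0,11.7]}

```text
clock: 13.15
tool_pos: [0.6089, 0.2754, 0.1933]
orientation: [179.7, -0.3, -95.6]
force: [-1.2, -0.2, -1.1]
opening: 0.0399
gripper_force: 0.0
```

```bash
python3 - <<'E'
from h import *
s=ctrl.snapshot("scene")[:,:,::-1];t=ctrl.snapshot("top")[:,:,::-1]
o=ctrl.get_obs();print(o['tool_pos'],o['orientation'],o['force'])
m=np.zeros((400,800,3),np.uint8)
m[:,:400]=cv2.resize(s[140:220,290:370],(400,400),interpolation=cv2.INTER_CUBIC)
m[:,400:]=cv2.resize(t[230:280,405:455+0],(400,400),interpolation=cv2.INTER_CUBIC)
# scene fingers: project the expected handle
p=((proj("scene",pose((.6085,.2735,0,np.deg2rad(-5.7)),[(0,.034,.048),(0,-.034,.048)]))-[290,140]+.5)*5-.5);print(p)
cv2.imwrite("pics/m7.png",m)
E
```

```text
[0.60844719 0.27311331 0.19720047] [ 1.79839053e+02 -1.61481593e-01 -9.56562425e+01] [-0.28211136  0.01049904 -0.32599568]
[[193.90954129 199.71692267]
 [221.80338431 239.28134582]]
```

View pics/m7.png

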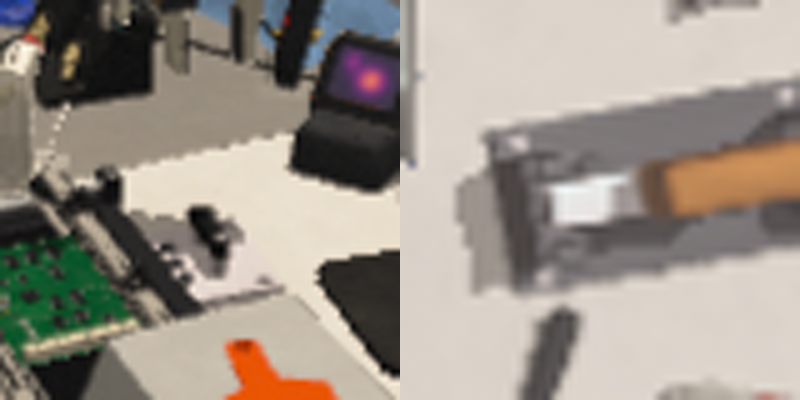

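The scraper sits in its rest, and the handle is in the expected place, between the fingers. I descend.

apply_moves:
  deltas:
    - {"fingers":40,"delta_pos":[0,0,35],"angular":[0,0,0]}
    - {"fingers":40,"delta_pos":[0,0,70],"angular":[0,0,0]}
    - {"fingers":40,"delta_pos":[0,0,105],"angular":[0,0,0]}
    - {"fingers":40,"delta_pos":[0,0,135],"angular":[0,0,0]}
    - {"fingers":40,"delta_pos":[0,0,150],"angular":[0,0,0]}
    - {"fingers":40,"delta_pos":[0,0,150],"angular":[0,0,0]}

```text
clock: 13.85
tool_pos: [0.6079, 0.2719, 0.0484]
orientation: [179.9, -0.1, -95.7]
force: [0.0, 0.8, -0.4]
opening: 0.0403
gripper_force: 0.0
```

apply_moves:
  deltas:
    - {"fingers":40,"delta_pos":[0,0,8],"angular":[0,0,0]}
    - {"fingers":40,"delta_pos":[0,0,16],"angular":[0,0,0]}
    - {"fingers":40,"delta_pos":[0,0,25],"angular":[0,0,0]}
    - {"fingers":40,"delta_pos":[0,0,25],"angular":[0,0,0]}

```text
clock: 14.25
tool_pos: [0.6082, 0.273, 0.0236]
orientation: [179.9, -0.0, -95.7]
force: [-1.0, -0.2, -0.0]
opening: 0.0401
gripper_force: 0.0
```

apply_moves:
  deltas:
    - {"fingers":8,"delta_pos":[0,0,0],"angular":[0,0,0]}
    - {"fingers":8,"delta_pos":[0,0,0],"angular":[0,0,0]}
    - {"fingers":8,"delta_pos":[0,0,0],"angular":[0,0,0]}
    - {"fingers":8,"delta_pos":[0,0,0],"angular":[0,0,0]}
    - {"fingers":8,"delta_pos":[0,0,0],"angular":[0,0,0]}
    - {"fingers":8,"delta_pos":[0,0,0],"angular":[0,0,0]}
    - {"fingers":8,"delta_pos":[0,0,0],"angular":[0,0,0]}

```text
clock: 14.95
tool_pos: [0.6087, 0.2735, 0.0249]
orientation: [-180.0, 0.0, -95.7]
force: [-1.8, 0.9, 4.5]
opening: 0.0159
gripper_force: 30.0
```

```bash
python3 - <<'E'
import json,mv
json.dump([.6085,.2735,.025,-95.7],open("cmd.json","w"))
mv.go([(.6085,.2735,.20,-95.7),(.53,.16,.28,-92)],step=44);print()
mv.go([(.52,-.06,.28,-86),(.555,-.22,.26,-80)],step=44);print()
mv.go([(.5658,-.3318,.14,-78.8)],step=30);print()
E
```

```text
[0.0, 0.0, -43.8] turn z 0.0
[0.0, 0.0, -87.5] turn z 0.0
[0.0, 0.0, -131.2] turn z 0.0
[0.0, 0.0, -175.0] turn z 0.0
[30.2, 16.7, -195.0] turn z -0.9
[60.4, 33.4, -215.0] turn z -1.9
[90.6, 50.1, -235.0] turn z -2.8
[120.7, 66.8, -255.0] turn z -3.7

[36.7, 0.4, 0.0] turn z -1.0
[73.4, 0.8, 0.0] turn z -2.0
[110.1, 1.2, 0.0] turn z -3.0
[146.8, 1.5, 0.0] turn z -4.0
[183.5, 1.9, 0.0] turn z -5.0
[220.2, 2.3, 0.0] turn z -6.0
[259.9, -7.8, 5.0] turn z -7.5
[299.6, -18.0, 10.0] turn z -9.0
[339.2, -28.1, 15.0] turn z -10.5
[378.9, -38.2, 20.0] turn z -12.0

[18.7, 1.5, 20.0] turn z -0.2
[37.3, 2.9, 40.0] turn z -0.4
[56.0, 4.4, 60.0] turn z -0.6
[74.7, 5.9, 80.0] turn z -0.8
[93.3, 7.3, 100.0] turn z -1.0
[112.0, 8.8, 120.0] turn z -1.2
```

apply_moves:
  deltas:
    - {"fingers":8,"delta_pos":[0,0,-20],"angular":[0,0,0]}
    - {"fingers":8,"delta_pos":[0,0,-60],"angular":[0,0,0]}
    - {"fingers":8,"delta_pos":[0,0,-60],"angular":[0,0,0]}
    - {"fingers":8,"delta_pos":[0,0,-60],"angular":[0,0,0]}

```text
clock: 15.35
tool_pos: [0.6088, 0.2735, 0.0848]
orientation: [-180.0, 0.1, -95.7]
force: [-0.5, -0.1, -5.2]
opening: 0.0155
gripper_force: 30.0
```

Lifted (about 0.5 kg). On to the fixture. The remaining first-leg rows are measured from z = 0.085, so subtract 60 mm.

apply_moves:
  deltas:
    - {"fingers":8,"delta_pos":[0,0,-40],"angular":[0,0,0]}
    - {"fingers":8,"delta_pos":[0,0,-80],"angular":[0,0,0]}
    - {"fingers":8,"delta_pos":[0,0,-115],"angular":[0,0,0]}
    - {"fingers":8,"delta_pos":[30,17,-135],"angular":[0,0,-0.9]}
    - {"fingers":8,"delta_pos":[60,33,-155],"angular":[0,0,-1.9]}
    - {"fingers":8,"delta_pos":[91,50,-175],"angular":[0,0,-2.8]}
    - {"fingers":8,"delta_pos":[120.7,66.8,-195],"angular":[0,0,-3.7]}

```text
clock: 16.05
tool_pos: [0.5285, 0.1584, 0.2779]
orientation: [179.8, -0.1, -92.0]
force: [1.3, -0.1, -4.4]
opening: 0.0155
gripper_force: 30.0
```

apply_moves:
  deltas:
    - {"fingers":8,"delta_pos":[37,0,0],"angular":[0,0,-1]}
    - {"fingers":8,"delta_pos":[73,1,0],"angular":[0,0,-2]}
    - {"fingers":8,"delta_pos":[110,1,0],"angular":[0,0,-3]}
    - {"fingers":8,"delta_pos":[147,1.5,0],"angular":[0,0,-4]}
    - {"fingers":8,"delta_pos":[183,2,0],"angular":[0,0,-5]}
    - {"fingers":8,"delta_pos":[220,2,0],"angular":[0,0,-6]}
    - {"fingers":8,"delta_pos":[260,-8,5],"angular":[0,0,-7.5]}
    - {"fingers":8,"delta_pos":[300,-18,10],"angular":[0,0,-9]}
    - {"fingers":8,"delta_pos":[339,-28,15],"angular":[0,0,-10.5]}
    - {"fingers":8,"delta_pos":[378.9,-38.2,20],"angular":[0,0,-12]}

```text
clock: 17.05
tool_pos: [0.5546, -0.2215, 0.2571]
orientation: [179.8, 0.1, -79.9]
force: [2.4, 0.1, -5.0]
opening: 0.0158
gripper_force: 30.0
```

apply_moves:
  deltas:
    - {"fingers":8,"delta_pos":[19,1.5,20],"angular":[0,0,-0.2]}
    - {"fingers":8,"delta_pos":[37,3,40],"angular":[0,0,-0.4]}
    - {"fingers":8,"delta_pos":[56,4.4,60],"angular":[0,0,-0.6]}
    - {"fingers":8,"delta_pos":[75,6,80],"angular":[0,0,-0.8]}
    - {"fingers":8,"delta_pos":[93,7.3,100],"angular":[0,0,-1]}
    - {"fingers":8,"delta_pos":[112,8.8,120],"angular":[0,0,-1.2]}
    - {"fingers":8,"delta_pos":[112,8.8,120],"angular":[0,0,-1.2]}
    - {"fingers":8,"delta_pos":[112,8.8,120],"angular":[0,0,-1.2]}

```text
clock: 17.85
tool_pos: [0.5648, -0.3319, 0.1371]
orientation: [179.8, 0.1, -78.9]
force: [-0.1, 0.4, -3.8]
opening: 0.0158
gripper_force: 30.0
```

apply_moves:
  deltas:
    - {"fingers":8,"delta_pos":[0,0,20],"angular":[0,0,0]}
    - {"fingers":8,"delta_pos":[0,0,40],"angular":[0,0,0]}
    - {"fingers":8,"delta_pos":[0,0,53],"angular":[0,0,0]}
    - {"fingers":8,"delta_pos":[0,0,53],"angular":[0,0,0]}
    - {"fingers":8,"delta_pos":[0,0,53],"angular":[0,0,0]}

```text
clock: 18.35
tool_pos: [0.5666, -0.3318, 0.0872]
orientation: [-180.0, -0.0, -78.8]
force: [0.4, -0.9, -3.8]
opening: 0.0158
gripper_force: 30.0
```

```bash
python3 - <<'E'
import json
from h import *
json.dump([.5658,-.3318,.087,-78.8],open("cmd.json","w"))
s=ctrl.snapshot("scene")[:,:,::-1];o=ctrl.get_obs();print(o['tool_pos'],o['orientation'],o['force'])
k=11;x0,y0=364,250
m=cv2.resize(s[y0:y0+54,x0:x0+72],None,fx=k,fy=k,interpolation=cv2.INTER_CUBIC)
def L(q,ms,c):
    p=((proj("scene",pose(q,ms))-[x0,y0]+.5)*k-.5).round().astype(int);cv2.polylines(m,[p.reshape(-1,1,2)],True,c,1);print(p.tolist())
# plate relative to fixture as measured by the scene camera itself (fixture bias applied to both)
fb=(.5653,-.341,.04,np.deg2rad(11.2))
L(fb,[(-.052,-.066,0),(-.052,.066,0),(.052,.066,0),(.052,-.066,0)],(255,0,0))
pb=(.5653,-.341,.062,np.deg2rad(11.2))
for z in(0,.012):L(pb,[(-.046,-.058,z),(-.046,.058,z),(.046,.058,z),(.046,-.058,z)],(0,0,255))
cv2.imwrite("pics/m8.png",m)
E
```

```text
[ 0.56700734 -0.33202196  0.0877426 ] [-1.79926237e+02 -5.90658455e-02 -7.87529650e+01] [-0.21633796 -0.78888523 -3.8258142 ]
[[503, 591], [165, 310], [428, 160], [768, 419]]
[[507, 504], [206, 259], [440, 127], [743, 354]]
[[512, 472], [209, 227], [445, 95], [749, 322]]
```

View pics/m8.png

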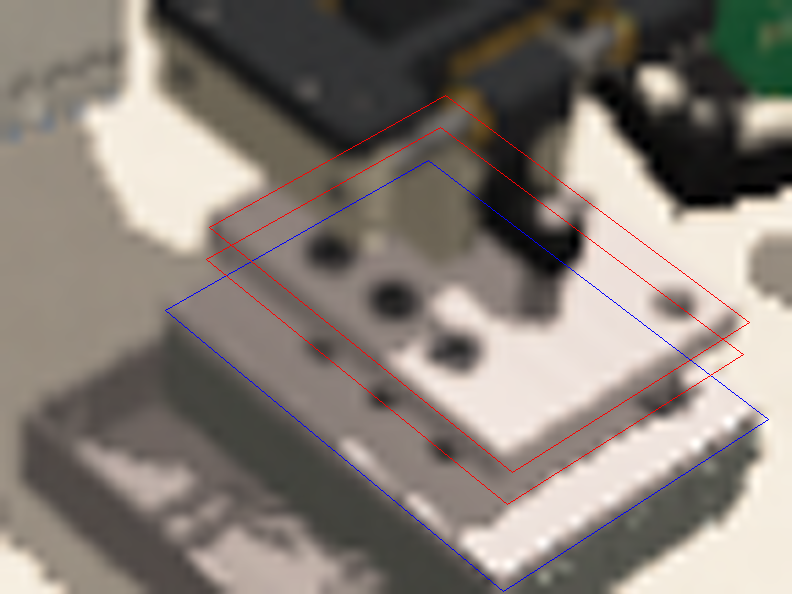

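```bash
python3 - <<'E'
from h import *
a=np.deg2rad(11.2);R=np.array([[np.cos(a),np.sin(a)],[-np.sin(a),np.cos(a)]])
c=np.array([.5658,-.3318])
fx=lambda n,uv,z:(R@(onz(n,uv,z)[:2]-c)*1e3).round(1)
m8=lambda U:uncrop(U,364,250,11)
m6=lambda U:uncrop(U,358,250,480/70)
t6=lambda U:uncrop((U[0]-480,U[1]),410,160,4)
print("seat dots scene",[fx("scene",m6(u),.04) for u in((242,217),(280,247),(318,279))],[fx("scene",m8(u),.04) for u in((322,348),(380,396),(443,449))])
print("seat dots top",[fx("top",t6(u),.04) for u in((643,184),(672,180),(700,175))])
print("dowels top .047",[fx("top",t6(u),.047) for u in((602,116),(707,97))],[fx("top",uncrop(u,410,170,5),.047) for u in((152,94),(284,70))])
print("dowels scene .047",[fx("scene",m6(u),.047) for u in((304,128),(452,243))])
print("plate R hole z.074",fx("scene",m8((675,298)),.074))
print("bush",[[fx("scene",m8(u),z) for u in((330,248),(393,298),(455,350))] for z in(.074,.080)])
print("plate top corners",[fx("scene",m8(u),.074) for u in((510,450),(742,320),(215,225))])
print("seat corners",[fx("scene",m8(u),.04) for u in((502,582),(752,412),(165,318))])
o=ctrl.get_obs();print(R@(o['tool_pos'][:2]-c)*1e3)
E
```

```text
seat dots scene [array([-29.4,  19.3]), array([-29. ,  -4.5]), array([-29.5, -28.5])] [array([-29.4,  19.5]), array([-29.6,  -3.7]), array([-30.1, -28.6])]
seat dots top [array([-29. ,  22.6]), array([-30.1,  -2.4]), array([-30.4, -27. ])]
dowels top .047 [array([32.2, 46.5]), array([ 32. , -45.3])] [array([33. , 46.7]), array([ 32.9, -45.6])]
dowels scene .047 [array([28.5, 39.2]), array([ 28. , -53.3])]
plate R hole z.074 [ 34.5 -48.3]
bush [[array([-27.2,  22.9]), array([-27.2,  -1.7]), array([-28. , -26.1])], [array([-32.2,  18.6]), array([-32.2,  -5.9]), array([-32.9, -30.1])]]
plate top corners [array([-43. , -61.2]), array([ 42.7, -65.2]), array([-46.4,  48.8])]
seat corners [array([-52.2, -72.5]), array([ 48.2, -70.3]), array([-56.5,  54.7])]
[ 1.14123283 -0.45224422]
```

The plate sits over the fixture with the dowels under its holes, within about 2 mm. I lower it in steps and feel the lateral force.

apply_moves:
  deltas:
    - {"fingers":8,"delta_pos":[0,0,4],"angular":[0,0,0]}
    - {"fingers":8,"delta_pos":[0,0,8],"angular":[0,0,0]}
    - {"fingers":8,"delta_pos":[0,0,11],"angular":[0,0,0]}
    - {"fingers":8,"delta_pos":[0,0,11],"angular":[0,0,0]}
    - {"fingers":8,"delta_pos":[0,0,11],"angular":[0,0,0]}

```text
clock: 18.9
tool_pos: [0.5661, -0.332, 0.0755]
orientation: [180.0, 0.0, -78.8]
force: [-0.4, 0.1, -5.1]
opening: 0.016
gripper_force: 30.0
```

apply_moves:
  deltas:
    - {"fingers":8,"delta_pos":[0,0,1.5],"angular":[0,0,0]}
    - {"fingers":8,"delta_pos":[0,0,1.5],"angular":[0,0,0]}
    - {"fingers":8,"delta_pos":[0,0,1.5],"angular":[0,0,0]}

```text
clock: 19.2
tool_pos: [0.5662, -0.332, 0.0741]
orientation: [180.0, -0.0, -78.8]
force: [0.8, 0.1, -4.8]
opening: 0.0155
gripper_force: 30.0
```

```bash
python3 - <<'E'
from plant import ctrl
o=ctrl.get_obs();print(o['tool_pos'],o['force'],o['moment'],o['orientation'])
E
```

```text
[ 0.56615587 -0.33199889  0.07405468] [ 0.84589925  0.08862808 -4.75321722] [ 0.0589427  -0.07688198  0.0034187 ] [ 1.79998405e+02 -8.41370489e-04 -7.87930942e+01]
```

apply_moves:
  deltas:
    - {"fingers":8,"delta_pos":[0,0,1],"angular":[0,0,0]}
    - {"fingers":8,"delta_pos":[0,0,2],"angular":[0,0,0]}
    - {"fingers":8,"delta_pos":[0,0,2],"angular":[0,0,0]}

```text
clock: 19.5
tool_pos: [0.5661, -0.3319, 0.0719]
orientation: [180.0, 0.0, -78.8]
force: [-1.2, 0.2, -4.8]
opening: 0.0158
gripper_force: 30.0
```

apply_moves:
  deltas:
    - {"fingers":8,"delta_pos":[0,0,1],"angular":[0,0,0]}
    - {"fingers":8,"delta_pos":[0,0,2],"angular":[0,0,0]}
    - {"fingers":8,"delta_pos":[0,0,2],"angular":[0,0,0]}

```text
clock: 19.8
tool_pos: [0.566, -0.3319, 0.0698]
orientation: [180.0, 0.0, -78.8]
force: [-0.3, -0.4, -4.5]
opening: 0.0155
gripper_force: 30.0
```

apply_moves:
  deltas:
    - {"fingers":8,"delta_pos":[0,0,1.5],"angular":[0,0,0]}
    - {"fingers":8,"delta_pos":[0,0,3.5],"angular":[0,0,0]}
    - {"fingers":8,"delta_pos":[0,0,3.5],"angular":[0,0,0]}

```text
clock: 20.1
tool_pos: [0.5659, -0.3319, 0.0661]
orientation: [180.0, 0.0, -78.8]
force: [-0.5, 0.5, -4.9]
opening: 0.0157
gripper_force: 30.0
```

apply_moves:
  deltas:
    - {"fingers":8,"delta_pos":[0,0,1.5],"angular":[0,0,0]}
    - {"fingers":8,"delta_pos":[0,0,1.5],"angular":[0,0,0]}
    - {"fingers":8,"delta_pos":[0,0,1.5],"angular":[0,0,0]}

```text
clock: 20.4
tool_pos: [0.5662, -0.332, 0.0651]
orientation: [-180.0, 0.0, -78.8]
force: [0.5, -0.6, -4.0]
opening: 0.0158
gripper_force: 30.0
```

apply_moves:
  deltas:
    - {"fingers":8,"delta_pos":[0,0,0.6],"angular":[0,0,0]}
    - {"fingers":8,"delta_pos":[0,0,0.6],"angular":[0,0,0]}
    - {"fingers":8,"delta_pos":[0,0,0.6],"angular":[0,0,0]}

```text
clock: 20.7
tool_pos: [0.5662, -0.332, 0.0649]
orientation: [-180.0, -0.0, -78.8]
force: [-2.2, 1.2, 2.4]
opening: 0.0158
gripper_force: 30.0
```

apply_moves:
  deltas:
    - {"fingers":8,"delta_pos":[0,0,0.5],"angular":[0,0,0]}
    - {"fingers":8,"delta_pos":[0,0,0.5],"angular":[0,0,0]}
    - {"fingers":8,"delta_pos":[0,0,0.5],"angular":[0,0,0]}

```text
clock: 21.0
tool_pos: [0.5663, -0.332, 0.0649]
orientation: [-180.0, -0.0, -78.8]
force: [-3.0, 3.4, 5.5]
opening: 0.0158
gripper_force: 30.0
```

Contact came at TCP z = 0.0649, which is the bench grasp height 0.0249 plus 0.040, so the plate is fully home. I release and withdraw.

apply_moves:
  deltas:
    - {"fingers":25,"delta_pos":[0,0,0],"angular":[0,0,0]}
    - {"fingers":40,"delta_pos":[0,0,0],"angular":[0,0,0]}
    - {"fingers":40,"delta_pos":[0,0,0],"angular":[0,0,0]}
    - {"fingers":40,"delta_pos":[0,0,0],"angular":[0,0,0]}
    - {"fingers":40,"delta_pos":[0,0,-10],"angular":[0,0,0]}
    - {"fingers":40,"delta_pos":[0,0,-40],"angular":[0,0,0]}
    - {"fingers":40,"delta_pos":[0,0,-80],"angular":[0,0,0]}
    - {"fingers":40,"delta_pos":[-40,0,-120],"angular":[0,0,0]}
    - {"fingers":40,"delta_pos":[-85,0,-160],"angular":[0,0,0]}
    - {"fingers":40,"delta_pos":[-130,0,-180],"angular":[0,0,0]}

```text
clock: 22.0
tool_pos: [0.5439, -0.2175, 0.2398]
orientation: [-179.8, -0.1, -78.9]
force: [0.8, 0.3, -0.2]
opening: 0.0402
gripper_force: 0.0
```

apply_moves:
  deltas:
    - {"fingers":40,"delta_pos":[-45,0,0],"angular":[0,0,0]}
    - {"fingers":40,"delta_pos":[-90,0,0],"angular":[0,0,0]}
    - {"fingers":40,"delta_pos":[-135,0,0],"angular":[0,0,0]}
    - {"fingers":40,"delta_pos":[-180,0,0],"angular":[0,0,0]}
    - {"fingers":40,"delta_pos":[-180,0,0],"angular":[0,0,0]}
    - {"fingers":40,"delta_pos":[-180,0,0],"angular":[0,0,0]}

```text
clock: 22.6
tool_pos: [0.5086, -0.0401, 0.2377]
orientation: [-179.9, -0.0, -78.6]
force: [0.3, 0.2, 0.5]
opening: 0.0399
gripper_force: 0.0
```

```bash
python3 - <<'E'
from h import *
s=ctrl.snapshot("scene")[:,:,::-1];t=ctrl.snapshot("top")[:,:,::-1]
m=np.zeros((560,800,3),np.uint8)
m[:,:400]=cv2.resize(t[165:277,408:488],(400,560),interpolation=cv2.INTER_CUBIC)
m[:400,400:]=cv2.resize(s[245:325,355:435],(400,400),interpolation=cv2.INTER_CUBIC)
cv2.imwrite("pics/m9.png",m);print(ctrl.get_obs()['tool_pos'],ctrl.get_obs()['force'])
# numeric check: plate expected outline in top vs image brightness edges
q=(.5660,-.332,.04,np.deg2rad(11.2))
p=(proj("top",pose(q,[(-.046,-.058,.012),(-.046,.058,.012),(.046,.058,.012),(.046,-.058,.012),(.032,.046,.012),(.032,-.046,.012)])));print(p.round(1).tolist())
E
```

```text
[ 0.508723  -0.0415236  0.2371095] [ 0.72550164 -0.61570285  0.65933102]
[[475.9, 205.8], [442.5, 212.2], [436.4, 184.9], [469.6, 178.8], [440.8, 188.3], [467.2, 183.5]]
```

```bash
python3 -c "
from plant import ctrl
print(ctrl.close_job())"
```

```text
the job is handed in; nothing more can be done
None
```

I wiped the seat clean into the tray, put the scraper back in its rest, and fitted the drill plate over both dowels. Contact height showed the plate fully home. The job was handed in at about 22.7 s, and I took no picture after releasing the plate. In the tray I saw several curls but did not count all five.

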